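# Close up the test kiln

## Robot

A 7-joint arm with a two-finger parallel gripper is mounted at the origin on the work surface. World frame = base frame: x ahead of the robot, y to its left, z up, the work surface at z = 0. Lengths are in m, angles in degrees, forces in N, time in s.
With the tool pointing down it reaches from about 0.35 to 0.775 m from the base axis. Payload 3.1 kg.
Tool frame: the origin (TCP) lies on the centre line of the jaws, within the pads' length; the fingertips stand 17 mm ahead of it and the grasp point (between the pads) lies 2 mm behind it (robot.tip_reach is the distance from the TCP to the fingertips, in m); z points along the fingers, y is the direction in which the jaws open and shut (so a half turn about z gives the same grasp; the last joint's range is limited). The gripper opens to 85 mm and grips with 20 to 120 N. Pads are 22 mm wide; open, the fingers measure 114 mm over their backs; the gripper's body (76 mm by 85 mm) begins 54 mm behind the grasp point. The pads swing forward as they close: fully open they stand 13 mm farther back than shut.
Start: joints at [67.97, 17.813, 0.802, 86.603, -0.252, 75.585, -1.558], TCP at [0.185, -0.518, 0.248] pointing down, gripper open.
Joint ranges: [-154.91, 154.91], [-16.99, 109.72], [-72.82, 74.43], [7.12, 147.25], [-82.49, 262.49], [11.32, 116.49], [-174.64, 174.64]. Speed limits (degrees/s): [159.86, 159.86, 180, 180, 180, 180, 180].

## Interface

Orientations are given as [roll, pitch, yaw] about the fixed x, y, z axes, in that order (R = Rz(yaw) Ry(pitch) Rx(roll)).
In Python, from station import robot, fingers, vision, workorder, recognise gives the robot as it stands. Calls block until the motion is done:
- robot.move_to(position, orientation): joint-space move of the TCP to a pose.
- robot.line_to(position, orientation=None, velocity=0.15, f_stop=None): straight line of the TCP; orientation=None keeps the orientation; velocity is the mean speed in m/s. With f_stop (N) it stops when the force on the tool has changed by that much, and returns True; else False.
- robot.move_j(angles): joint-space move.
- fingers.gripper_to(opening, force=None): opening from 0.0 (shut) to 1.0 (fully open); force is the grip in N (None keeps the last); returns when the fingers have stopped.
- robot.pause(seconds).
- robot.inverse_kinematics(position, orientation): joint angles nearest the present ones, or None.
- vision.grab_frame(name): name is "scene" or "top" or "wrist"; returns the picture (420x560x3 uint8, red, green, blue); there is no depth.
- vision.calibration(name): a dict with "mtx" (3x3 intrinsics, pixels), "k1" (the pictures are not rectified: a ray, as slopes to the right and down, at radius r is drawn at 1 + k1 r^2 times it, then the intrinsics apply), "extrinsics" (4x4, takes a point from world to camera coordinates); the wrist camera has in their place "T_tool_cam" (4x4, takes a point from camera to tool coordinates, whose origin is the TCP and whose axes are the flange's). Camera axes: x right, y up, looking along -z (the intrinsics and any distortion apply to the point x, -y, -z); pixel columns grow to the right and rows downward; lengths in m; the calibration is good to about 2 mm. A picture is of the moment at which its call begins: read the wrist's pose just before it. calibration takes no time and is no camera call.
A pose or a line that the arm cannot do raises robot.PlanningError and nothing moves.
- workorder.close_job(): hands the job in, once; it reports no verdict.
Trained networks look in the newest picture that a camera, given by its name, has taken for a name from the list of things; names that differ only in an ending like _2 or _b are one class to them, and where a whole thing is asked for, a point or a joint stands for the part that bears it (a point fixed in the world has none). Each returns a list of dicts, best first, with "p" (0 to 1); they miss things now and then, are a little off and sometimes report something else, mostly with a low value. They report only what shows in the picture. A call takes as long as a camera call. They do not tell look-alikes from the thing itself.
- recognise(label, camera): "rect" ([centre column, centre row, width, height] in pixels, round what is visible of it).
Readings, each from a call of its own:
- robot.current_time_s(): time.
- robot.current_joint_positions(): joint angles.
- robot.current_dq(): joint speeds.
- robot.current_joint_torque(): joint torques, N m.
- robot.current_tool_pos(): TCP position.
- robot.current_eef_rot(): TCP orientation.
- robot.current_contact_force(): force on the tool from outside, world axes, zero at the start.
- robot.current_torque(): the same for the moment, N m.
- robot.current_finger_gap(): opening from 0.0 (shut) to 1.0 (fully open).
Only numpy, scipy, OpenCV 4.12 (cv2) and the standard library are available. Lean on these libraries where they do the work, as an engineer would, in place of code of your own. Each camera call takes 0.05 s, during which the arm holds its last target. There are 200 camera calls.

## Task

The little test kiln is loaded: close it up for the glaze firing. Push the door gently until it is fully shut, without slamming it, then swing the latch bar all the way down into its keeper with a light push of the fingertips, not gripping it. Also push the loose cover tile across the roof, without lifting it, until it covers the vent hole completely, and leave the other pots and props where they stand.

Things in the scene. Friction and masses are not known exactly. Their poses are not given: they have to be found in the camera images.
- kiln: benchtop test kiln in a steel case, fixed, 290 x 290 mm in plan, flat brick roof 280 mm above the table. Origin at the table under its centre; x points from its front to its back (front face at x = -145 mm), y to the latch side (the door's hinge is on the -y side), z up. A controller box, 55 mm thick and 240 mm high, is on the -y side; the cable loop above it reaches 300 mm and is only for show.
- keeper (a point): the keeper, an upward-open steel hook that takes the latch bar: it stands out from the kiln's front frame just beside the shut door. The point is where the bar's middle rests, 215 mm above the table, 60 mm to the free-edge side of the latch pivot when the door is shut. The hook is 14 mm wide, and its outer lip ends 7 mm above this point. It has the kiln's axes.
- door (a joint): door angle in rad: 0 fully shut, grows as it swings open (anticlockwise from above). It stays where it is left (friction about 0.25 N m, damping 0.35 N m s/rad). The door is 220 mm wide, 45 mm thick, 55 to 265 mm above the table; its outer face lies 45 mm out from the hinge line (shut: kiln x = -190 mm). A bung stands 14 mm out of its middle, 155 mm above the table.
- door_hinge (a point): point on the door's vertical hinge line, 160 mm above the table, at kiln x = -145 mm, y = -110 mm. It is fixed to the kiln and has the kiln's axes.
- door_top (a point): point on the top edge of the door's outer face, 120 mm from the hinge line, 265 mm above the table. It turns with the door: its -x axis points straight out of the door's outer face, its y axis from the hinge to the free edge.
- latch (a joint): latch bar angle in rad: 0 standing upright (free), 1.57 lying level in the keeper (latched, the end stop). The bar turns about a pivot on the door, its upper end swinging away from the hinge side, over the keeper; it stays where it is left (about 0.18 N m of friction).
- latch_pivot (a point): the latch bar's pivot on the door, 17 mm out from the door's outer face, 175 mm from the hinge line, 215 mm above the table. It has the door's axes.
- latch_bar: the steel latch bar with its black round grip, 20 mm thick and 42 mm long, standing straight out from the door at the bar's end. The origin is the middle of the grip, on its axis, 85 mm from the pivot and 46 mm out from the door's outer face. The bar is 14 mm wide, 8 mm thick and ends 4 mm beyond the grip's axis.
- vent (a point): centre of the round vent hole, 32 mm across, in the kiln's roof, at roof height. It has the kiln's axes.
- cover_mid (a point): centre of the loose cover tile, an offcut of kiln shelf 90 x 90 x 14 mm, about 0.23 kg, lying flat on the roof on the latch side of the vent hole. Its x and y axes are square to its edges; z up.
- prop_tall: round kiln prop of buff fireclay, 32 mm across, 100 mm tall, standing on the table (bystander); origin under its centre
- prop_roof: short round kiln prop, 32 mm across, 45 mm tall, standing at the back corner of the kiln roof (bystander); origin under its centre
- mug: unglazed clay mug, 76 mm across, 85 mm tall (bystander); origin under its centre
- vase: brown clay vase, 100 mm across, 140 mm tall (bystander); origin under its centre
- glaze_jar: white lidded jar, 74 mm across, 95 mm tall (bystander); origin under its centre
- bowl: unglazed clay bowl, 124 mm across, 55 mm tall (bystander); origin under its centre
- brush: paint brush lying on the table (bystander)
Not all that is in view belongs to the job. Of the things like the part that bears cover_mid, leave any that is red or turquoise; of the rest the larger one is meant.

How it is judged:
By the outcome, as a careful person would: the job done as asked, in the order asked, and still so for the second after the job is handed in, with the robot touching nothing.
It also fails if it takes over 58 s, if anything falls off the work surface, if the arm or the gripper's body presses on something with over 40 N, if the wrist force passes 120 N, or if a joint passes its speed limit or range.

## Working session

There is one attempt and no reset: what is moved stays moved. The work goes in short steps, each a Python script; the robot and the scene stay as the last script left them, time stands still between calls to the robot, and variables do not carry over. Pictures are saved under pics/ and viewed, on a budget of 10 in all, crops included, one or two more only if the job needs it, and the job is handed in when it is done.

```bash
ls; mkdir -p pics
cat > h.py <<'E'
import numpy as np, cv2
from station import robot, fingers, vision, workorder, recognise
def ray(cam,u,v,Twt=None):
    c=vision.calibration(cam); K=np.array(c["mtx"],float); k1=c["k1"]
    d=np.array([(u-K[0,2])/K[0,0],(v-K[1,2])/K[1,1]]); s=d.copy()
    for _ in range(20): s=d/(1+k1*(s@s))
    dc=np.array([s[0],-s[1],-1.])
    T=np.linalg.inv(np.array(c["extrinsics"])) if Twt is None else Twt@np.array(c["T_tool_cam"])
    return T[:3,3],T[:3,:3]@dc
def at_z(cam,u,v,z,Twt=None):
    o,d=ray(cam,u,v,Twt); return o+d*(z-o[2])/d[2]
def proj(cam,P):
    c=vision.calibration(cam); K=np.array(c["mtx"],float)
    p=np.array(c["extrinsics"])@np.append(P,1); s=np.array([p[0],-p[1]])/-p[2]; s=s*(1+c["k1"]*(s@s))
    return np.array([K[0,0]*s[0]+K[0,2],K[1,1]*s[1]+K[1,2]])
def save(n,img): cv2.imwrite('pics/'+n,img[:,:,::-1])
E
python3 - <<'E'
from h import *
for n in("top","scene"):
    im=vision.grab_frame(n); save(n+'0.png',im); c=vision.calibration(n)
    print(n,np.linalg.inv(c["extrinsics"]).round(3).tolist(),np.array(c["mtx"]).round(1).tolist(),c["k1"])
    for l in("kiln","door","latch_bar","cover_mid","prop_tall","prop_roof","mug","vase","glaze_jar","bowl","brush"):
        print(l,[(np.round(r["rect"]).tolist(),round(r["p"],2)) for r in recognise(l,n)])
E
```

```text
pics
top [[-0.011, 0.998, -0.067, 0.434], [-1.0, -0.012, -0.012, 0.066], [-0.013, 0.066, 0.998, 1.786], [0.0, 0.0, 0.0, 1.0]] [[480.3, 0.0, 285.9], [0.0, 480.3, 201.7], [0.0, 0.0, 1.0]] 0.02693813248329031
kiln [([255.0, 160.0, 168.0, 129.0], 0.88), ([389.0, 181.0, 32.0, 29.0], 0.24)]
door [([313.0, 179.0, 56.0, 67.0], 0.8)]
latch_bar [([332.0, 196.0, 20.0, 12.0], 0.48)]
cover_mid [([232.0, 185.0, 40.0, 38.0], 0.84), ([166.0, 232.0, 25.0, 22.0], 0.74), ([147.0, 197.0, 25.0, 18.0], 0.64), ([324.0, 193.0, 23.0, 35.0], 0.54)]
prop_tall [([252.0, 252.0, 9.0, 10.0], 0.39)]
prop_roof [([434.0, 228.0, 23.0, 55.0], 0.45)]
mug [([201.0, 255.0, 19.0, 30.0], 0.74)]
vase [([388.0, 183.0, 29.0, 28.0], 0.74)]
glaze_jar [([385.0, 216.0, 22.0, 15.0], 0.88), ([252.0, 161.0, 170.0, 134.0], 0.38)]
bowl [([360.0, 261.0, 34.0, 40.0], 0.81)]
brush [([433.0, 227.0, 22.0, 52.0], 0.8), ([230.0, 186.0, 36.0, 34.0], 0.6), ([311.0, 179.0, 53.0, 70.0], 0.17)]
scene [[-0.712, -0.59, 0.381, 1.007], [0.702, -0.603, 0.377, 0.54], [0.008, 0.537, 0.844, 1.205], [0.0, 0.0, 0.0, 1.0]] [[435.9, 0.0, 282.1], [0.0, 435.9, 209.9], [0.0, 0.0, 1.0]] -0.14242592519715208
kiln [([295.0, 260.0, 167.0, 222.0], 0.56)]
door [([249.0, 191.0, 59.0, 79.0], 0.72)]
latch_bar [([248.0, 166.0, 19.0, 32.0], 0.72), ([339.0, 285.0, 19.0, 22.0], 0.61)]
cover_mid [([413.0, 320.0, 26.0, 26.0], 0.98), ([322.0, 243.0, 49.0, 48.0], 0.96), ([408.0, 366.0, 26.0, 29.0], 0.69), ([247.0, 167.0, 16.0, 34.0], 0.39)]
prop_tall [([353.0, 223.0, 13.0, 24.0], 0.65)]
prop_roof [([340.0, 285.0, 20.0, 20.0], 0.75)]
mug [([403.0, 264.0, 40.0, 37.0], 0.68)]
vase [([189.0, 174.0, 29.0, 41.0], 0.62)]
glaze_jar [([222.0, 159.0, 28.0, 36.0], 0.86), ([248.0, 167.0, 15.0, 33.0], 0.31)]
bowl [([277.0, 148.0, 35.0, 28.0], 0.75)]
brush [([196.0, 135.0, 38.0, 38.0], 0.93)]
```

Run:
```python
import cv2
a=cv2.imread('pics/top0.png')[80:290,130:410]; cv2.imwrite('pics/t1.png',cv2.resize(a,(800,600),interpolation=cv2.INTER_CUBIC))
a=cv2.imread('pics/scene0.png')[120:390,150:510]; cv2.imwrite('pics/s1.png',cv2.resize(a,(800,600),interpolation=cv2.INTER_CUBIC))
```

```text
(no output)
```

View pics/t1.png

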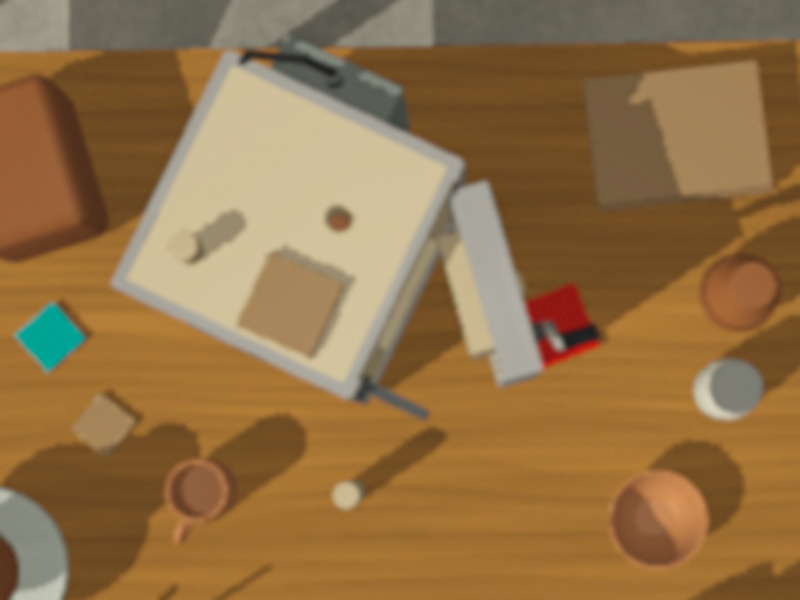

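View pics/s1.png

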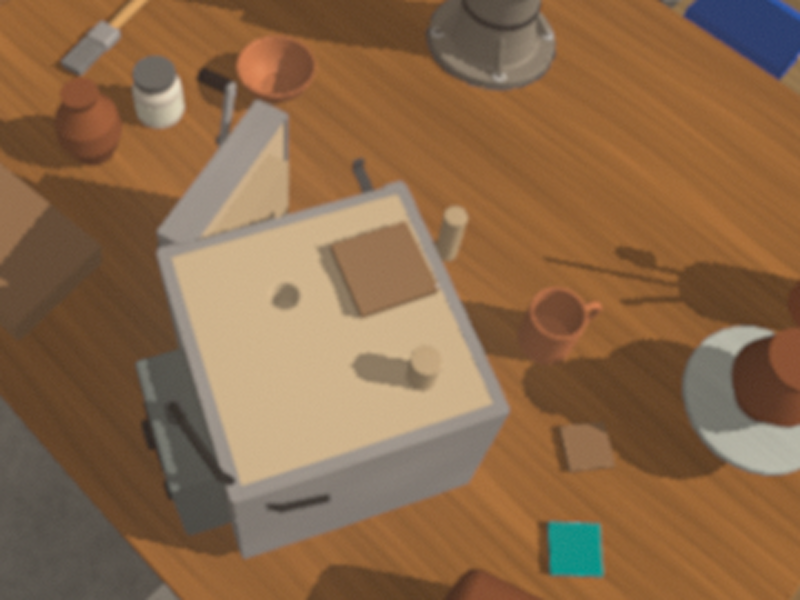

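The top crop shows the kiln roof corners at about (230,52), (465,160), (355,398) and (112,285). The vent is at (339,218) and the large brown tile centres on (293,303). The door is ajar with its top running from (470,190) to (520,380), the latch is upright with its grip near (580,335), and the prop_roof is at (185,245). The small brown, turquoise and red tiles are decoys.

Run:
```python
from h import *
T=lambda x,y,z:at_z("top",x/2.857+130,y/2.857+80,z)
S=lambda x,y,z:at_z("scene",x/(800/360)+150,y/(600/270)+120,z)
ct=np.array([T(*p,.28) for p in((230,52),(465,160),(355,398),(112,285))])
cs=np.array([S(*p,.28) for p in((235,492),(160,245),(405,183),(508,408))])
for n,c in(("T",ct),("S",cs)):
    print(n,c.round(3)[:,:2].tolist(),c.mean(0).round(3),[round(float(np.linalg.norm(c[i]-c[i-1])),3) for i in range(4)])
    d=c[0]+c[3]-c[1]-c[2]; print('kx yaw',np.degrees(np.arctan2(d[1],d[0])))
print('vent',T(339,218,.28),S(287,296,.28))
print('tile corners T',[T(*p,.294).round(3)[:2].tolist() for p in((270,253),(343,276),(311,357),(238,325))])
print('tile corners S',[S(*p,.294).round(3)[:2].tolist() for p in((331,240),(405,225),(438,287),(360,314))])
print('door outer-top edge T',T(489,181,.265),T(543,372,.265),'inner',T(452,192,.265),T(500,385,.265))
print('grip',T(582,337,.3),S(212,78,.3), 'keeper tip T',T(425,413,.22),'S',S(358,162,.22))
print('proptall',T(347,495,.1),'proproof',T(185,245,.325),S(425,355,.325),'mug',T(198,490,.085))
```

```text
T [[0.868, 0.322], [0.743, 0.061], [0.48, 0.185], [0.608, 0.453]] [0.675 0.255 0.28 ] [0.291, 0.289, 0.29, 0.297]
kx yaw 64.41618470877316
S [[0.862, 0.323], [0.735, 0.065], [0.481, 0.199], [0.609, 0.454]] [0.672 0.26  0.28 ] [0.286, 0.288, 0.287, 0.286]
kx yaw 63.61124671423034
vent [0.67952847 0.20129003 0.28      ] [0.67886983 0.2072633  0.28      ]
tile corners T [[0.64, 0.276], [0.613, 0.196], [0.525, 0.231], [0.561, 0.311]]
tile corners S [[0.602, 0.197], [0.53, 0.241], [0.562, 0.317], [0.644, 0.28]]
door outer-top edge T [0.72156074 0.0343489  0.265     ] [ 0.5069035  -0.02273173  0.265     ] inner [0.70969001 0.07589312 0.265     ] [0.49302553 0.025102   0.265     ]
grip [ 0.5427232 -0.0635106  0.3      ] [ 0.545522   -0.05828779  0.3       ] keeper tip T [0.46381113 0.10980274 0.22      ] S [0.46534172 0.11508784 0.22      ]
proptall [0.36699183 0.20955424 0.1       ] proproof [0.64497782 0.36291194 0.325     ] [0.64347091 0.36505618 0.325     ] mug [0.37457688 0.39496224 0.085     ]
```

```bash
cat >> h.py <<'E'
C=np.array([.6735,.2575]); KY=64.0
a=np.radians(KY); kx=np.array([np.cos(a),np.sin(a)]); ky=np.array([-kx[1],kx[0]])
TR=robot.tip_reach
def W(x,y,ztip): return list(C+x*kx+y*ky)+[ztip+TR]
def D(r,out,th,ztip):
    c,s=np.cos(th),np.sin(th); dy=c*ky-s*kx; dx=c*kx+s*ky
    return list(C-.145*kx-.11*ky+r*dy-(.045+out)*dx)+[ztip+TR]
def st(): print('t',round(robot.current_time_s(),2),'pos',np.round(robot.current_tool_pos(),4).tolist(),'F',np.round(robot.current_contact_force(),1).tolist())
E
python3 - <<'E'
from h import *
st(); print(robot.current_eef_rot(),TR)
for n,p in(("app",D(.115,.07,.71,.33)),("d0",D(.115,.03,.71,.245)),("d1",D(.115,.011,0,.245)),("L0",W(-.236,.03,.29)),("L1",W(-.236,.15,.225)),("T0",W(-.04,.16,.285)),("T1",W(-.04,.03,.285))):
    for y in (64,-116,-26,154):
        q=robot.inverse_kinematics(p,[180,0,y]); print(n,np.round(p,3).tolist(),y,None if q is None else np.round(q).tolist())
E
```

```text
t 1.2 pos [0.1849, -0.518, 0.2483] F [0.1, 0.1, -0.3]
[-1.79998578e+02 -4.18958389e-05  1.96427321e+01] 0.017
app [0.627, -0.061, 0.347] 64 [21.0, 29.0, -31.0, 59.0, 15.0, 95.0, -31.0]
app [0.627, -0.061, 0.347] -116 [34.0, 37.0, -62.0, 59.0, 33.0, 100.0, 138.0]
app [0.627, -0.061, 0.347] -26 [16.0, 28.0, -22.0, 60.0, 10.0, 94.0, -118.0]
app [0.627, -0.061, 0.347] 154 [26.0, 32.0, -42.0, 59.0, 21.0, 96.0, 55.0]
d0 [0.617, -0.023, 0.262] 64 [23.0, 30.0, -36.0, 73.0, 17.0, 83.0, -38.0]
d0 [0.617, -0.023, 0.262] -116 [35.0, 38.0, -62.0, 72.0, 33.0, 88.0, 132.0]
d0 [0.617, -0.023, 0.262] -26 [16.0, 28.0, -25.0, 73.0, 11.0, 82.0, -124.0]
d0 [0.617, -0.023, 0.262] 154 [28.0, 32.0, -45.0, 72.0, 22.0, 84.0, 49.0]
d1 [0.581, 0.079, 0.262] 64 [21.0, 29.0, -47.0, 78.0, 21.0, 82.0, -51.0]
d1 [0.581, 0.079, 0.262] -116 [28.0, 34.0, -62.0, 78.0, 29.0, 86.0, 122.0]
d1 [0.581, 0.079, 0.262] -26 [15.0, 26.0, -37.0, 78.0, 15.0, 81.0, -137.0]
d1 [0.581, 0.079, 0.262] 154 [23.0, 30.0, -51.0, 78.0, 23.0, 83.0, 37.0]
L0 [0.543, 0.059, 0.307] 64 [25.0, 22.0, -47.0, 79.0, 16.0, 85.0, -47.0]
L0 [0.543, 0.059
[... 393 characters left out ...]
12.0, -55.0, 100.0, 10.0, 73.0, -142.0]
L1 [0.435, 0.111, 0.242] 154 [24.0, 10.0, -46.0, 101.0, 8.0, 73.0, 40.0]
T0 [0.512, 0.292, 0.302] 64 [-11.0, 24.0, -31.0, 73.0, 12.0, 86.0, -67.0]
T0 [0.512, 0.292, 0.302] -116 [5.0, 33.0, -62.0, 72.0, 29.0, 90.0, 102.0]
T0 [0.512, 0.292, 0.302] -26 [8.0, 36.0, -70.0, 72.0, 34.0, 93.0, -172.0]
T0 [0.512, 0.292, 0.302] 154 [-11.0, 24.0, -30.0, 73.0, 12.0, 86.0, 24.0]
T1 [0.629, 0.235, 0.302] 64 [6.0, 44.0, -65.0, 56.0, 40.0, 99.0, -70.0]
T1 [0.629, 0.235, 0.302] -116 [5.0, 43.0, -62.0, 56.0, 38.0, 98.0, 111.0]
T1 [0.629, 0.235, 0.302] -26 [1.0, 39.0, -48.0, 56.0, 28.0, 95.0, -154.0]
T1 [0.629, 0.235, 0.302] 154 [6.0, 45.0, -67.0, 56.0, 41.0, 99.0, 20.0]
```

Run:
```python
from h import *
fingers.gripper_to(0.0,20)
p=robot.current_tool_pos(); robot.line_to([p[0],p[1],.36],velocity=.2)
o=[180,0,64]
robot.move_to(D(.115,.07,.71,.34),o); st()
robot.line_to(D(.115,.04,.71,.245),velocity=.12); st()
print(robot.line_to(D(.115,.011,.35,.245),velocity=.05,f_stop=15)); st()
print(robot.line_to(D(.115,.011,.10,.245),velocity=.04,f_stop=15)); st()
print(robot.line_to(D(.115,.003,0,.245),velocity=.012,f_stop=9)); st()
save('d1.png',cv2.resize(vision.grab_frame("scene")[120:330,180:460],(800,600),interpolation=cv2.INTER_CUBIC))
```

```text
t 4.94 pos [0.6266, -0.0635, 0.357] F [0.4, 0.2, -0.4]
t 5.92 pos [0.6197, -0.0328, 0.263] F [0.6, -0.3, 0.8]
False
t 7.56 pos [0.5892, 0.0359, 0.262] F [0.2, -1.0, 0.0]
False
t 8.51 pos [0.5812, 0.0675, 0.2621] F [-0.1, -0.1, -1.0]
True
t 9.78 pos [0.5825, 0.081, 0.2612] F [0.5, 1.1, -0.0]
```

View pics/d1.png

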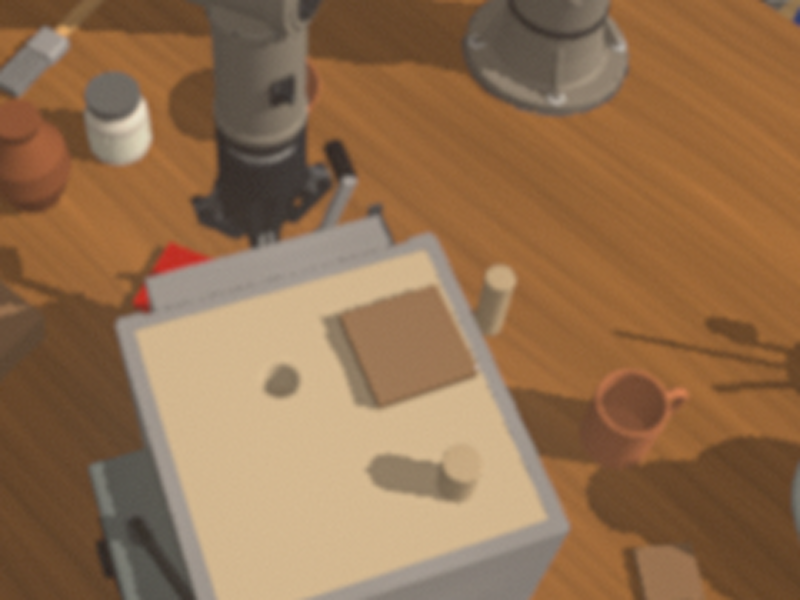

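The scene view shows the door flush with the front face, the latch upright beside it with its grip at (340,155), and the cover and props undisturbed. I'll press the door once more gently, then do the latch.

Run:
```python
from h import *
print(robot.line_to(D(.115,.002,0,.245),velocity=.008,f_stop=9)); st()
robot.line_to(D(.115,.05,0,.245),velocity=.1)
robot.line_to(D(.115,.06,0,.34),velocity=.15)
o=[180,0,154]; X=-.237
robot.move_to(W(X,.018,.33),o); st()
robot.line_to(W(X,.018,.268),velocity=.12)
print(robot.line_to(W(X,.104,.268),velocity=.05,f_stop=15)); st()
robot.line_to(W(X,.088,.268),velocity=.1)
robot.line_to(W(X,.088,.315),velocity=.15)
save('d2.png',cv2.resize(vision.grab_frame("scene")[120:330,180:460],(800,600),interpolation=cv2.INTER_CUBIC)); st()
```

```text
True
t 10.67 pos [0.5819, 0.0813, 0.2602] F [-0.2, 0.1, 0.2]
t 13.32 pos [0.5533, 0.0522, 0.3465] F [-0.2, 0.3, -0.7]
False
t 15.85 pos [0.4767, 0.0894, 0.2849] F [4.2, -2.2, -4.1]
t 16.68 pos [0.4897, 0.0832, 0.3312] F [-0.5, -0.8, 0.1]
```

View pics/d2.png

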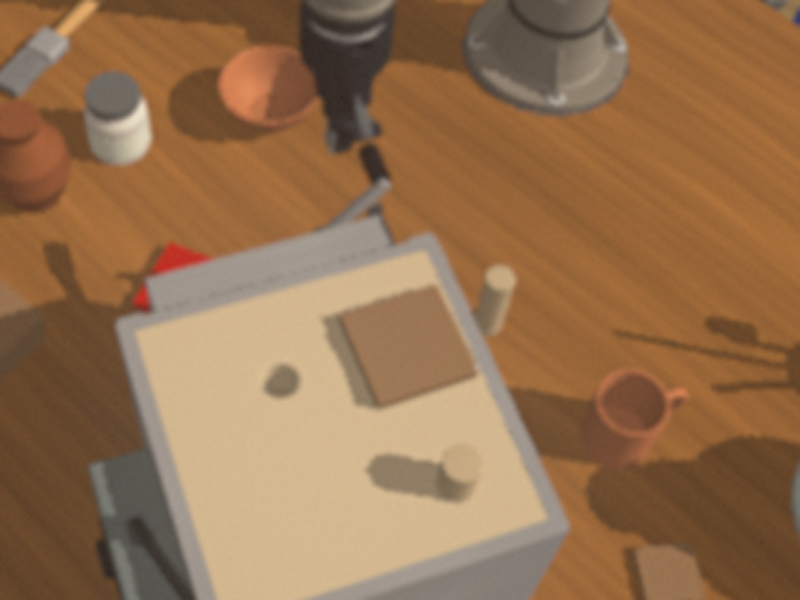

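The bar now leans about 45° over the keeper, with its grip at (375,163). Next I push down on the grip from above, following its arc.

Run:
```python
from h import *
X=-.237
robot.line_to(W(X,.130,.315),velocity=.1)
robot.line_to(W(X,.130,.288),velocity=.08); st()
print(robot.line_to(W(X,.142,.261),velocity=.05,f_stop=15)); st()
print(robot.line_to(W(X,.150,.238),velocity=.04,f_stop=15)); st()
print(robot.line_to(W(X,.151,.218),velocity=.02,f_stop=10)); st()
robot.pause(.2); st()
robot.line_to(W(X,.151,.30),velocity=.2)
robot.line_to(W(X,.175,.36),velocity=.2)
robot.move_to(W(-.04,.19,.36),[180,0,154]); st()
for c,n in(("scene",'d3.png'),):
    save(n,cv2.resize(vision.grab_frame(c)[120:330,180:460],(800,600),interpolation=cv2.INTER_CUBIC))
im=vision.grab_frame("top"); save('top3.png',im)
```

```text
t 17.73 pos [0.4531, 0.1012, 0.3048] F [-0.4, -0.2, 0.9]
True
t 18.07 pos [0.4462, 0.105, 0.2957] F [-0.0, -0.0, 0.7]
False
t 19.31 pos [0.4353, 0.1096, 0.255] F [-0.2, -0.2, -0.5]
True
t 20.01 pos [0.434, 0.1111, 0.2419] F [-1.9, -0.0, 5.5]
t 20.21 pos [0.434, 0.1111, 0.2419] F [-1.8, -0.0, 5.2]
t 22.02 pos [0.4853, 0.3037, 0.376] F [-0.3, -0.8, -0.7]
```

View pics/d3.png

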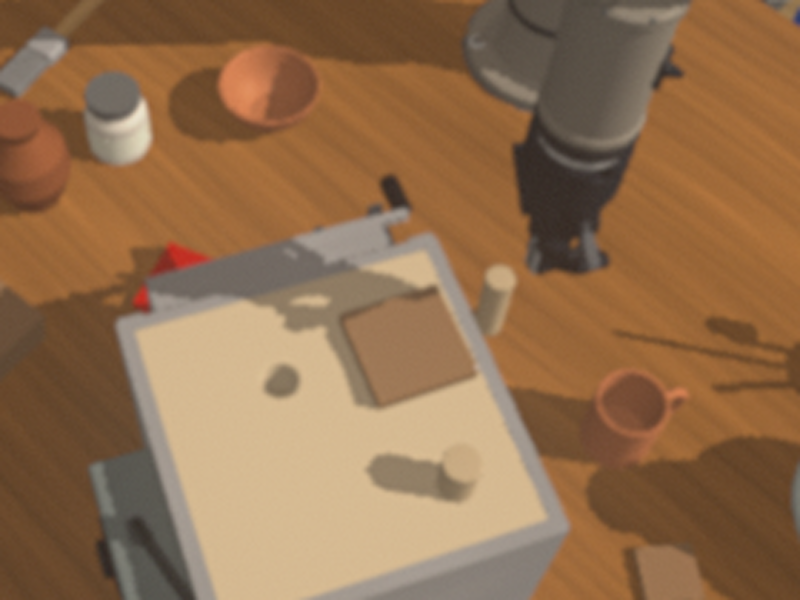

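The bar lies level in the keeper: the tip stopped at z = 0.225, which is the expected top of the grip when latched. The tile corners are at (342,313), (435,288), (477,372) and (380,405), and the vent is at (282,381). Next is the tile.

Run:
```python
from h import *
S=lambda x,y,z:at_z("scene",x/2.857+180,y/2.857+120,z)[:2]
K=lambda p:np.array([(p-C)@kx,(p-C)@ky])
cs=np.array([K(S(*p,.294)) for p in((342,313),(435,288),(477,372),(380,405))]); m=cs.mean(0); v=K(S(282,381,.28))
e=cs[2]+cs[3]-cs[0]-cs[1]; ang=np.degrees(np.arctan2(e[1],e[0]))
print(cs.round(3).tolist(),m,'vent',v,'yaw rel',ang)
assert abs(m[0]+.04)<.012 and abs(m[1]-.079)<.012 and abs(v[0]+.0456)<.01
x=m[0]; o=[180,0,154]
robot.move_to(W(x,.172,.31),o)
robot.line_to(W(x,.168,.285),velocity=.1); st()
ye=-.028+.045+.011
print(robot.line_to(W(x,ye+.03,.285),velocity=.05,f_stop=12)); st()
print(robot.line_to(W(x,ye,.285),velocity=.03,f_stop=12)); st()
robot.line_to(W(x,ye+.03,.285),velocity=.1)
robot.line_to(W(x,ye+.05,.36),velocity=.2)
robot.move_to(W(-.06,.28,.38),o); st()
save('s4.png',cv2.resize(vision.grab_frame("scene")[120:330,180:460],(800,600),interpolation=cv2.INTER_CUBIC))
save('t4.png',cv2.resize(vision.grab_frame("top")[80:290,130:410],(800,600),interpolation=cv2.INTER_CUBIC))
```

```text
[[-0.081, 0.038], [-0.079, 0.122], [0.007, 0.125], [0.01, 0.038]] [-0.03571762  0.08070599] vent [-0.04273757 -0.0279803 ] yaw rel 0.8697319812505655
t 22.85 pos [0.5067, 0.2993, 0.3031] F [0.2, 0.3, -0.2]
False
t 25.2 pos [0.6057, 0.2508, 0.302] F [-0.8, 0.6, -0.6]
False
t 26.35 pos [0.6328, 0.2376, 0.302] F [-0.5, 0.9, -0.1]
t 28.18 pos [0.398, 0.3247, 0.396] F [0.1, -0.6, -0.6]
```

View pics/s4.png

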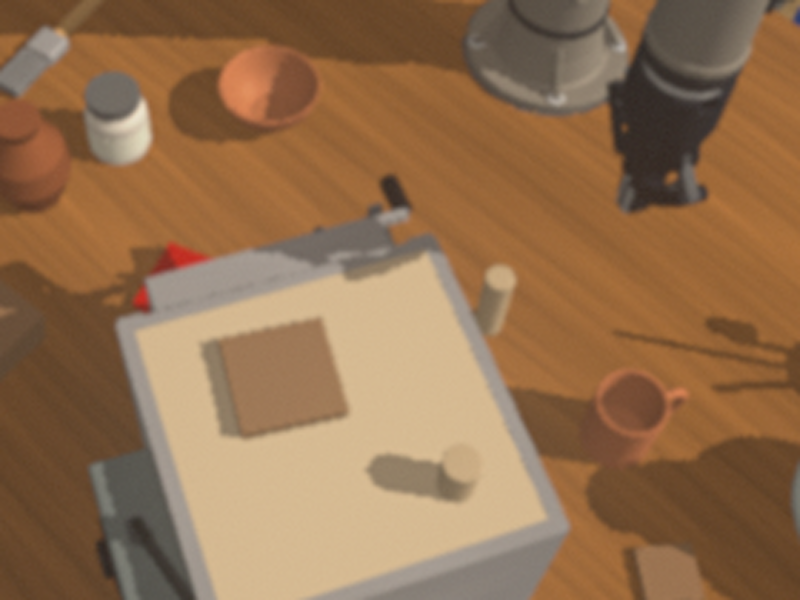

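View pics/t4.png

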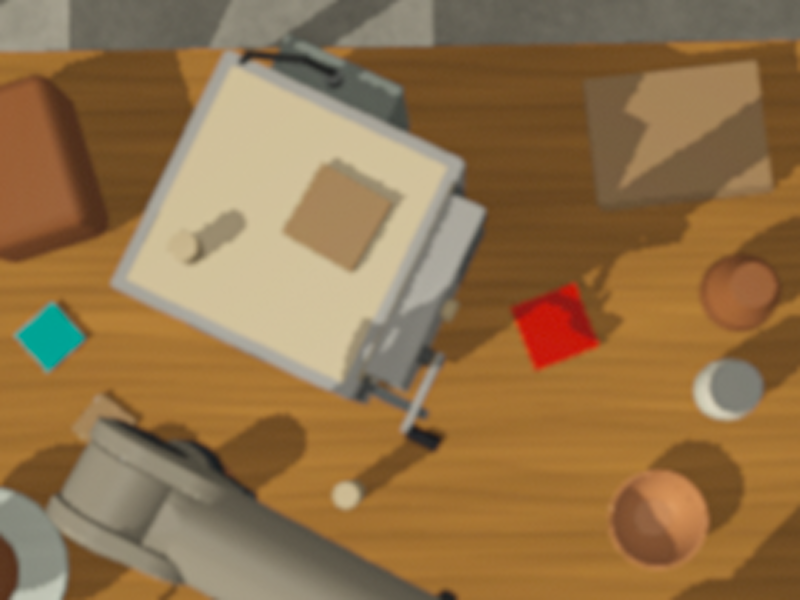

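The tile centres at about (342,215) in the top crop, right over the vent at (339,218). The door's top edge runs parallel to the front face, the latch bar lies across the keeper, and the bystanders are unmoved.

```bash
python3 -c "
from h import *
st(); workorder.close_job()"
```

```text
t 28.27 pos [0.3984, 0.3248, 0.396] F [1.1, 0.1, 0.4]
the job is handed in; nothing more can be done
```

The kiln is closed up and the job was handed in at 28.3 s, well inside the 58 s limit, with the arm clear of everything. I have no verdict back, so what follows is from my own last checks.

- **Door:** I pushed it slowly with closed fingertips (about 12 mm/s at the end). Two gentle presses each stopped on contact, within about 2 mm of where the shut door should be. In the last top picture its edge is parallel to the kiln front to within about 1°.
- **Latch:** I pushed the bar over and down with closed fingertips, without gripping it. The tips stopped at 225 mm above the table, which is where the top of the grip sits when the bar is latched. The last pictures show the bar lying level across the keeper.
- **Cover tile:** I pushed the larger brown tile about 109 mm across the roof without lifting it. In the top picture it sits centred over the vent to within a few millimetres.
- **Bystanders:** The tall and roof props, vase, glaze jar, bowl and the other tiles I could see look unmoved. The arm hid the mug in the final top picture, but the scene picture shows it in place.

One force stop triggered early on the way down, at first contact with the latch grip. The next push carried on to the end, and no other check disagreed.

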